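# Flip the stop down, tip the blank over and butt it up on the cut-off board

### The arm

A 7-joint arm with a two-finger parallel gripper is mounted at the origin on the work surface; the furniture and walls round the work are solid. World frame = base frame: x ahead of the robot, y to its left, z up, the work surface at z = 0. Lengths are in mm, angles in rad, forces in N, time in s.
With the tool pointing down it reaches from about 425 to 875 mm from the base axis. Payload 4.7 kg.
Tool frame: the origin (TCP) lies between the finger pads; the fingertips stand ahead of it and the grasp point (between the pads) is the TCP (arm.tcp_to_tips is the z of the fingertips in the tool frame, in mm); z points along the fingers, y is the line along which they close (so a half turn about z gives the same grasp; the last joint's range is limited). The gripper opens to 85 mm and grips with 20 to 120 N. Pads are 22 mm wide; open, the fingers measure 114 mm over their backs; the gripper's body (76 mm by 85 mm) begins 54 mm behind the grasp point. The pads swing forward as they close: fully open they stand 13 mm farther back than shut.
Start: joints at [1.343, 0.321, -0.07, 1.45, 0.023, 1.371, -0.057], TCP at [155.622, -631.114, 250.349] pointing down, gripper open.
Joint ranges: [-2.86, 2.86], [-0.3, 2.09], [-1.38, 1.24], [0.06, 2.45], [-1.56, 4.7], [0.09, 2.05], [-2.69, 2.69]. Speed limits (rad/s): [2.57, 2.57, 3.14, 3.14, 3.14, 3.14, 3.14].

### API

Orientations are given as a unit quaternion [w, x, y, z].
In Python, from station import arm gives the robot as it stands.
- The arm moves only by the tool move_arm, never from a script. Its argument "motion" is a list that holds one entry, the list of rows, each a list of 5 numbers: the opening in per cent of the stroke, from 0 (shut) to 100 (fully open), then the shift along the tool's x, y, z in mm, then the turn about the tool's z in rad. A call has 1 to 12 rows; each row is the pose to reach, as a shift and turn from the pose commanded when the call began, along the tool's axes at that moment; what a row does not reach only later rows make up. A row lasts 1/10 s, in which the tool goes at most 50 mm and 8.59 degrees, less where a joint would pass 70% of its speed; a pose out of reach is approached as far as the arm can. A call with a gripper value outside its range is refused whole. The fingers move at their own pace and stop on an object; "grip_force" is the grip in N (left out, the last holds). Time passes only in rows, so rows that repeat a pose let the fingers close. It gives the time, the measured TCP pose, the force, the opening and the grip force at its end, in the units of the state.
- arm.state(): the state, without advancing time (a new reading comes with each control period).
- arm.read_camera(name): name is "scene" or "top" or "wrist"; returns a dict with "pixels" (420x560x3 uint8, red, green, blue), "camera_matrix" (3x3 intrinsics, pixels), "R" (3x3) and "t" (3): a world point X has camera coordinates R X + t. Camera axes: x right, y down, z forward; pixel columns grow to the right and rows downward; lengths in mm; the calibration is good to about 2 mm. A picture is of the moment at which its call begins. There is no depth.
- arm.finish_job(): hands the job in; it is judged then, once.
Trained networks look in the newest picture that a camera, given by its name, has taken for a name from the list of things; names that differ only in an ending like _2 or _b are one class to them, and where a whole thing is asked for, a point or a joint stands for the part that bears it (a point fixed in the world has none). Each returns a list of dicts, best first, with "conf" (0 to 1); they miss things now and then, are a little off and sometimes report something else, mostly with a low value. They report only what shows in the picture. A call takes as long as a camera call.
- arm.masks_of(camera, thing): "mask" (420x560 bool, what is visible of it) and "pixel" ([column, row] in pixels, amid what is visible of it).
- arm.place_of(camera, thing): "pixel" ([column, row] in pixels: a listed point, or the origin of a listed thing).
The state is a dict: "clock": time; "q": joint angles; "dq": joint speeds; "joint_efforts": joint torques, N m; "ee_pos": TCP position; "tcp_rot": TCP orientation; "ft_force": force on the tool from outside, world axes, zero at the start; "torque": the same for the moment, N m; "opening": finger opening in mm; "finger_force": force on a finger pad.
Only numpy, scipy, OpenCV 4.12 (cv2) and the standard library are available. Lean on these libraries where they do the work, as an engineer would, in place of code of your own. Each camera call takes 0.05 s, during which the arm holds its last target. There are 200 camera calls.

### The job

Get the standing wooden blank ready for sawing on the cut-off board, by pushing only: flip the stop arm down in front of the fence, tip the blank over onto its side along the fence, and push it until it lies flush along the fence with its end butted against the stop arm. Don't grip, lift or ram the blank, and leave the other things on the bench where they are.

Things in the scene. Friction and masses are not known exactly. Their poses are not given: they have to be found in the camera images.
- cutoff_board: Plywood cut-off board screwed to the bench, 150 (x) x 380 (y) x 18 mm; origin at the centre of its underside. A wooden fence 22 mm thick runs along its far (+x) edge: front face at x = +53 mm, top 60 mm above the bench, aluminium track on it to 66 mm. A saw kerf crosses board and fence at y = +40 mm. In front of the fence the board is 128 mm deep, its top 18 mm above the bench.
- fence_face (a point): Point on the foot of the fence's front face, at the middle of its length, at the board's top surface (z = 18 mm). Axes as the board's: x goes into the fence, y along it towards the stop's end, z up.
- stop_pivot (a point): Centre of the flip stop's cross pin (along y), 87 mm above the bench, 8 mm behind the fence's front face; axes as the board's. Its aluminium carriage (34 mm along the fence, with a black star knob on its +y side, reaching at most 31 mm above the track) is clamped fast on the track near the board's +y end, at a different place each time.
- flip_arm (a joint): Swing (rad) of the stop arm, a steel L-shaped plate 12 mm thick, 0.12 kg. 0 = fully down: its 24 mm wide leg hangs before the fence, 20 to 44 mm in front of the pin, to 4 mm above the board. Grows as it swings up and back (stop at 2.65). Starts thrown back at 2.35 to 2.6 and stays there by friction; pushed forward below about 1.7 it falls to 0 by itself in about 1 s.
- leg_tip (a point): Outer corner of the arm's leg, mid-thickness: 44 mm in front of the pin and 65 mm below it when down. While the arm is thrown back it is the highest corner, about 78 mm above the pin and near over it: push there or up to 35 mm lower, from behind, towards the board's front (-x), for some 70 mm.
- stop_face (a point): Centre of the arm's flat side face that looks to -y of the board: the face that the blank's end must butt against once the arm is down. The point's y axis is the board's y whatever the arm's swing.
- blank: Square wooden turning blank 48 x 150 x 48 mm, about 0.19 kg, long axis its own y; origin in the middle of one side face (x -24 to 24, y -75 to 75, z 0 to 48 mm). Starts on end on the board (own y up, top 168 mm above the bench), own x within 0.15 rad of the board's x, own z towards the board's -y, 10 to 50 mm clear of the fence.
- blank_center (a point): Centre of the blank, 24 mm from each side face, 75 mm from either end; standing 93 mm, lying on the board 42 mm above the bench. Pushed level near its top towards the board's +y the blank tips over its foot's far edge and falls full length along the fence with a clap, 25 mm or more short of the stop arm.
- blank_end_a (a point): Centre of the blank's end at own y = +75 mm (the upper end at the start).
- blank_end_b (a point): Centre of the blank's other end (the lower end at the start).
- small_blank: Bystander: a smaller square blank, 42 x 130 x 42 mm, lying on the bench to the right of the board; origin at the centre of its underside, long axis y.
- pocket_tape: Bystander: pocket tape measure, 33 x 79 x 62 mm, on the bench in front of the board to the right; origin at the centre of its underside.
- turned_cup: Bystander: turned wooden cup, 72 mm across, 79 mm high, on the bench to the left of the board; origin at the centre of its underside.
- shop_brush: Bystander: grey bench brush, 30 x 85 x 55 mm, behind the board to the left; origin at the centre of its underside.

How it is judged (in metres and radians):
At the end, for the whole second after the job is handed in: The arm is down (within 0.05 rad); the blank lies at rest on the board, along the fence within 2 degrees and at most 3.5 mm off it, its end at most 3.5 mm from the stop arm's face; the four bystanders are within 30 mm of where they stood (value of joint flip_arm below 0.05 rad and angle between blank's own y axis and vertical between 1.5 and 1.64 rad and height (world z) of blank_center below 0.045 m and angle between the y axis of blank and the y axis of cutoff_board, either way round below 0.035 rad and x of blank_center in the frame of fence_face above -0.0275 m and y of blank_center in the frame of stop_face between -0.0785 and -0.072 m and linear speed of blank below 0.01 m/s and distance of each of small_blank, pocket_tape, turned_cup, shop_brush from where it was at the start of the episode below 0.03 m); the robot touches nothing.
It fails at once if the blank is lifted off the board (height (world z) of each of blank_end_a, blank_end_b above 0.068 m or (angle between blank's own y axis and vertical between 1.4 and 1.74 rad and height (world z) of blank_center above 0.07 m) or height (world z) of blank_center above 0.112 m).
It fails at once if the blank is squeezed between the fingers or rammed (more than 35 N from the fingers) (contact force between the fingers and blank above 35 N).
It fails at once if a bystander is moved by more than 30 mm (distance of any of small_blank, pocket_tape, turned_cup, shop_brush from where it was at the start of the episode above 0.03 m).
It also fails if it takes over 61 s, if anything falls off the work surface, if the arm or the gripper's body presses on something with over 40 N, if the wrist force passes 120 N, or if a joint passes its speed limit or range.

## Working session

There is one attempt and no reset: what is moved stays moved. The work goes in short steps, Python scripts to look and compute and a tool call to move; the robot and the scene stay as the last step left them, time stands still between calls to the robot, and variables do not carry over. Pictures are saved under pics/ and viewed, at most 10 in all, crops included, and the job is handed in when it is done.

Besides the shell and the picture viewer there is one more tool, called after "Emit:" as name(argument=value, ...), one argument or row to a line, values as JSON. move_arm: Moves the arm, as the interface text tells. Its arguments: {"type":"object","properties":{"motion":{"type":"array"},"grip_force":{"type":"number"}},"required":["motion"]}

```bash
mkdir -p pics; ls
cat > h.py <<'E'
from station import arm
import numpy as np, cv2
def shot(c,n):
    d=arm.read_camera(c); cv2.imwrite(f'pics/{n}.png',d['pixels'][:,:,::-1]); return d
def at_z(d,px,z):
    K,R,t=map(np.array,(d['camera_matrix'],d['R'],d['t'])); t=t.ravel()
    r=R.T@np.linalg.solve(K,[px[0],px[1],1]); c=-R.T@t
    return c+r*(z-c[2])/r[2]
def tri(obs):
    A=np.zeros((3,3));b=np.zeros(3)
    for d,px in obs:
        K,R,t=map(np.array,(d['camera_matrix'],d['R'],d['t'])); t=t.ravel()
        r=R.T@np.linalg.solve(K,[px[0],px[1],1]); r/=np.linalg.norm(r); c=-R.T@t
        P=np.eye(3)-np.outer(r,r);A+=P;b+=P@c
    X=np.linalg.solve(A,b); return X
def proj(d,X):
    K,R,t=map(np.array,(d['camera_matrix'],d['R'],d['t'])); p=K@(R@np.array(X)+t.ravel()); return p[:2]/p[2]
E
python3 - <<'E'
from h import *
np.set_printoptions(precision=1,suppress=True)
print(arm.tcp_to_tips, arm.state())
D={c:shot(c,c+'0') for c in('scene','top')}
for n in ['cutoff_board','fence_face','stop_pivot','leg_tip','stop_face','blank_center','blank_end_a','blank_end_b','blank','small_blank','pocket_tape','turned_cup','shop_brush']:
    o=[]
    for c in D:
        r=arm.place_of(c,n)
        print(n,c,[(np.array(k['pixel']),round(k['conf'],2)) for k in r[:2]])
        if r:o.append((D[c],r[0]['pixel']))
    if len(o)==2: X=tri(o); print('   ',X,[proj(d,X)-p for d,p in o])
for c in D: print(c,-np.array(D[c]['R']).T@np.array(D[c]['t']).ravel())
E
```

```text
pics
19.0 {'clock': 0.0, 'q': array([ 1.3,  0.3, -0.1,  1.5,  0. ,  1.4, -0.1]), 'dq': array([-0.,  0., -0.,  0.,  0., -0., -0.]), 'joint_efforts': array([  0. , -49.4,  -0.4, -31.4,   0. ,   0. ,   0. ]), 'ee_pos': array([ 155.5, -630.6,  249.2]), 'tcp_rot': array([-0. ,  1. ,  0.1, -0. ]), 'ft_force': array([-0.2,  0.4, -0.3]), 'torque': array([-0.,  0.,  0.]), 'finger_force': 0.0, 'opening': 85.29387593493078}
cutoff_board scene [(array([259.2, 250.8]), 0.6), (array([215.1, 233.1]), 0.16)]
cutoff_board top [(array([263.3, 228.7]), 0.9)]
    [524.1 -38.    5.9] [array([-0.8, -0.4]), array([0.4, 0.6])]
fence_face scene [(array([245.9, 239.6]), 0.95)]
fence_face top [(array([257.3, 211.2]), 0.84)]
    [583.2 -41.1  20.6] [array([-2.7, -1.2]), array([1.5, 2. ])]
stop_pivot scene [(array([211.3, 249.4]), 0.76)]
stop_pivot top [(array([220.4, 217.1]), 0.7), (array([293.7, 202.4]), 0.39)]
    [588.3  94.7  85. ] [array([-0.6, -0.3]), array([0.4, 0.4])]
leg_tip scene [(array([209.9, 228.3]), 0.49), (array([351.4, 194. ]), 0.33)]
leg_tip top [(array([218.8, 210.8]), 0.62)]
    [578.2  96.8
[... 923 characters left out ...]
, -0.7]), array([0.8, 1.1])]
small_blank scene [(array([351.5, 196.1]), 0.6)]
small_blank top [(array([382.2, 214.6]), 0.75)]
    [ 431.1 -470.1  -23.2] [array([-0.9, -0.5]), array([0.5, 0.9])]
pocket_tape scene [(array([360.4, 214.3]), 0.54)]
pocket_tape top []
turned_cup scene [(array([226.4, 328.6]), 0.77)]
turned_cup top [(array([264.9, 226.3]), 0.75), (array([198.6, 279.3]), 0.65)]
    [ 804.7 -137.7 -753.3] [array([-2.2, -1.1]), array([1.3, 1.8])]
shop_brush scene [(array([134.1, 286.6]), 0.86)]
shop_brush top [(array([167. , 210.2]), 0.6), (array([202. , 280.9]), 0.5)]
    [722.8 267.1   1.6] [array([1. , 0.3]), array([-0.6, -0.5])]
scene [ -7.7 669.7 921.8]
top [-116.4  158.9 1748.6]
```

Run:
```python
import cv2
for n,(a,b,c,d) in {'scene':(120,340,100,400),'top':(150,310,140,420)}.items():
    i=cv2.imread(f'pics/{n}0.png')[a:b,c:d]; s=800/(d-c); s=min(s,2.66); cv2.imwrite(f'pics/{n}0c.png',cv2.resize(i,None,fx=s,fy=s,interpolation=2)); print(n,s)
```

```text
scene 2.66
top 2.66
```

View pics/scene0c.png

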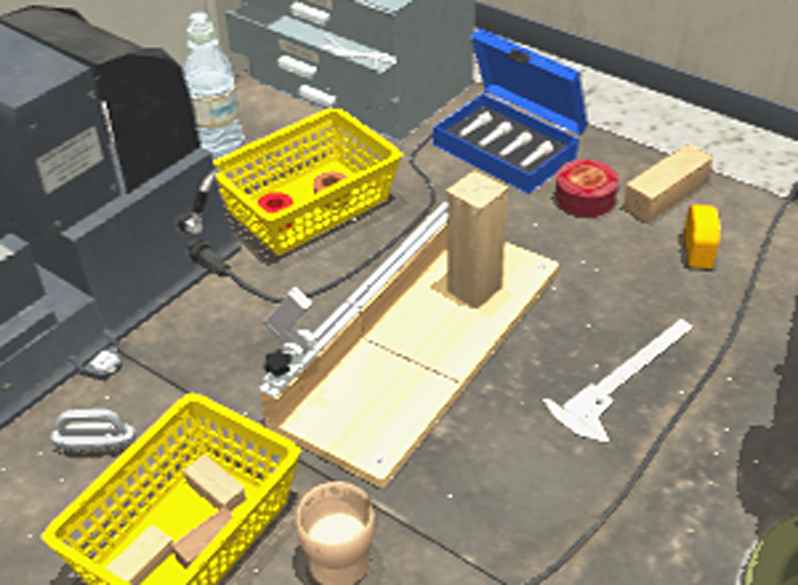

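View pics/top0c.png

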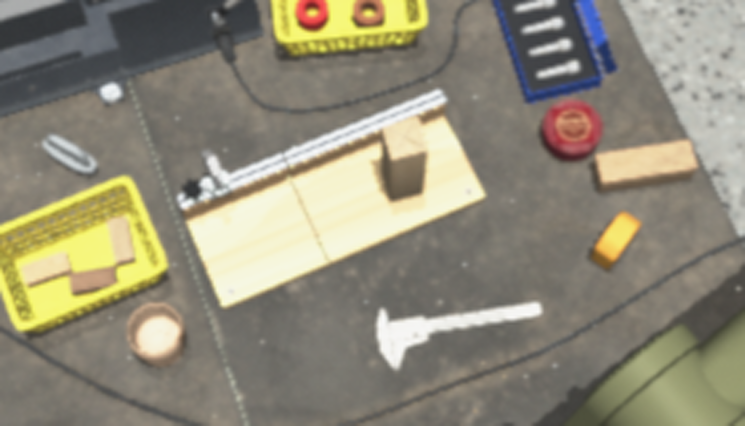

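The scene crop shows the board with the standing blank (crop px ~475,240), the stop arm thrown back at (290,315) and the cup at (337,530). The top crop shows the board's front corners at about (485,195) and (225,305). A yellow basket stands behind the fence and another to the left. Next I'll fit the board pose.

```bash
cat >> h.py <<'E'
from scipy.optimize import least_squares
def bpt(p,X):
    c,s=np.cos(p[2]),np.sin(p[2]); return np.array([p[0]+c*X[0]-s*X[1],p[1]+s*X[0]+c*X[1],X[2]])
E
python3 - <<'E'
from h import *
np.set_printoptions(precision=1,suppress=True)
D={c:arm.read_camera(c) for c in('scene','top')}
k=2.66; S=lambda x,y:(100+x/k-.0,120+y/k); T=lambda x,y:(140+x/k,150+y/k)
O=[('scene',S(558,263),(-75,-190,18)),('scene',S(384,479),(-75,190,18)),('top',T(485,194),(-75,-190,18)),('top',T(224,304),(-75,190,18)),
('scene',(245.9,239.6),(53,0,18)),('top',(257.3,211.2),(53,0,18)),('scene',(259.2,250.8),(0,0,0)),('top',(263.3,228.7),(0,0,0)),
('top',T(327,263),(-75,40,18)),('scene',S(461,382),(-75,40,18)),('top',T(443,93),(53,-190,66)),('top',T(183,203),(53,190,60))]
f=lambda p:np.concatenate([(proj(D[c],bpt(p,X))-px) for c,px,X in O])
r=least_squares(f,[524,-38,0.1],loss='soft_l1'); p=r.x; np.save('board.npy',p)
print(p[:2],'yaw %.3f'%p[2]); print(f(p).reshape(-1,2))
inv=lambda w:np.array([np.cos(p[2])*(w[0]-p[0])+np.sin(p[2])*(w[1]-p[1]),-np.sin(p[2])*(w[0]-p[0])+np.cos(p[2])*(w[1]-p[1])])
for n,w in [('pivot',[588.3,94.7]),('leg',[578.2,96.8]),('face',[582.3,81.8]),('blank',[529,-149])]: print(n,inv(w))
# blank top corners in scene crop: left(447,197) back(480,172) right(510,183) front(480,207)
for c,L,F in (('scene',[(447,193),(468,172),(508,184),(486,208)],S),('top',[(382,124),(418,119),(426,152),(388,159)],T)):
    for q in L: w=at_z(D[c],F(*q),168); print(c,w,inv(w))
for n in ['blank','flip_arm']:
  for c in D:
    m=arm.masks_of(c,n)
    for q in m[:1]:
        ys,xs=np.where(q['mask']); print(n,c,q['conf'],q['pixel'],xs.min(),xs.max(),ys.min(),ys.max(),xs.size)
        cv2.imwrite(f'pics/m_{n}_{c}.png',q['mask'].astype(np.uint8)*255)
for n,z in [('turned_cup',0),('small_blank',0),('pocket_tape',0),('shop_brush',0)]:
  r=arm.masks_of('scene',n)
  if r: print(n,at_z(D['scene'],r[0]['pixel'],25),inv(at_z(D['scene'],r[0]['pixel'],25)))
E
```

```text
[529.6 -45.1] yaw 0.069
[[-0.3 -0.8]
 [-0.4 -0. ]
 [-0.2  0.3]
 [-0.5  1.6]
 [-2.4 -0.6]
 [ 1.7  2.4]
 [-0.8 -1.2]
 [ 1.8 -0.8]
 [ 0.4 -0.2]
 [-0.3  0. ]
 [ 0.6  3.1]
 [-0.3  3.7]]
pivot [ 68.2 135.5]
leg [ 58.3 138.3]
face [ 61.3 123. ]
blank [  -7.7 -103.6]
scene [ 543.3 -115.3  168. ] [  8.9 -71. ]
scene [ 545.9 -159.6  168. ] [   8.4 -115.3]
scene [ 497.9 -166.8  168. ] [ -40.  -119.2]
scene [ 494.4 -118.1  168. ] [-40.1 -70.4]
top [ 550.6 -122.   168. ] [ 15.7 -78.1]
top [ 541.1 -166.8  168. ] [   3.2 -122.1]
top [ 495.6 -159.4  168. ] [ -41.8 -111.7]
top [ 503.5 -111.8  168. ] [-30.6 -64.7]
blank top 0.88 [288.2, 207.3] 283 300 194 225 463
flip_arm scene 0.52 [209.8, 238.0] 200 216 228 251 218
flip_arm top 0.6 [218.6, 211.8] 216 223 207 220 64
turned_cup [442.7 217.8  25. ] [-68.6 268.3]
small_blank [ 425.4 -437.1   25. ] [-130.9 -383.9]
pocket_tape [ 341.7 -370.4   25. ] [-209.8 -311.5]
shop_brush [710.8 258.8  25. ] [201.7 290.7]
```

```bash
cat >> h.py <<'E'
from scipy.spatial.transform import Rotation as Ro
def toolshift(p_to, p_from=None, q=None):
    s=arm.state(); q=s['tcp_rot'] if q is None else q
    R=Ro.from_quat([q[1],q[2],q[3],q[0]]).as_matrix()
    return R.T@(np.array(p_to)-(s['ee_pos'] if p_from is None else p_from)), R
E
python3 - <<'E'
from h import *
s=arm.state();d,R=toolshift([520,-40,330]);print(s['tcp_rot'].round(3),R.round(3),d.round(1))
E
```

```text
[ 0.     0.993  0.121 -0.   ] [[ 0.971  0.239 -0.   ]
 [ 0.239 -0.971 -0.   ]
 [-0.     0.    -1.   ]] [ 495.3 -486.6  -79.7]
```

Emit:
move_arm(
  motion=[
    [[0, 0, 0, -50, 0], [0, 30, -30, -80, 0.1], [0, 65, -64, -80, 0.17], [0, 100, -98, -80, 0.17], [0, 135, -133, -80, 0.17], [0, 170, -167, -80, 0.17], [0, 205, -201, -80, 0.17], [0, 240, -236, -80, 0.17], [0, 275, -270, -80, 0.17], [0, 310, -305, -80, 0.17], [0, 345, -339, -80, 0.17], [0, 380, -373, -80, 0.17]],
  ],
)

```text
clock: 3.1
ee_pos: [435.9, -176.0, 330.7]
tcp_rot: [0.001, 0.999, 0.036, 0.0]
ft_force: [1.0, -0.6, -0.1]
opening: -0.2
finger_force: 0.0
```

Emit:
move_arm(
  motion=[
    [[0, 30, -35, 0, 0], [0, 60, -70, 0, 0], [0, 90, -100, 0, 0], [0, 90, -128, 0, 0], [0, 90, -128, 0, 0]],
  ],
)

```text
clock: 3.6
ee_pos: [516.2, -38.1, 330.5]
tcp_rot: [-0.001, 0.999, 0.04, 0.0]
ft_force: [-0.4, 0.3, 0.6]
opening: -0.0
finger_force: 0.0
```

Run:
```python
from h import *
np.set_printoptions(precision=1,suppress=True)
s=arm.state();print(s['ee_pos'],s['tcp_rot'].round(3),s['clock'])
d=shot('wrist','w1'); p=np.load('board.npy')
print('cam',-np.array(d['R']).T@np.array(d['t']).ravel())
for X in [(-75,-190,18),(-75,190,18),(53,-190,60),(53,190,60),(-75,40,18),(53,0,18)]: print(X,proj(d,bpt(p,X)))
for n in ['fence_face','stop_pivot','leg_tip','stop_face','blank_center','blank_end_a','cutoff_board']: print(n,[(np.array(k['pixel']),round(k['conf'],2)) for k in arm.place_of('wrist',n)[:2]])
```

```text
[516.2 -38.1 330.5] [-0.  1.  0.  0.] 3.6
cam [599.6 -32.2 453.6]
(-75, -190, 18) [432.6 206.2]
(-75, 190, 18) [141.1 202.6]
(53, -190, 60) [466.2 106.1]
(53, 190, 60) [112.5 101.6]
(-75, 40, 18) [256.3 204. ]
(53, 0, 18) [288.8 102.2]
fence_face [(array([289.8, 101.3]), 0.62)]
stop_pivot [(array([153.6,  92.5]), 0.93)]
leg_tip [(array([118.7,  92.5]), 0.94)]
stop_face [(array([140.7,  88.5]), 0.93)]
blank_center [(array([380.4, 168.7]), 0.77)]
blank_end_a [(array([364.7, 156.2]), 0.93), (array([403.5, 192.9]), 0.81)]
cutoff_board [(array([282.7, 143. ]), 0.69), (array([354.4, 167.4]), 0.24)]
```

View pics/w1.png

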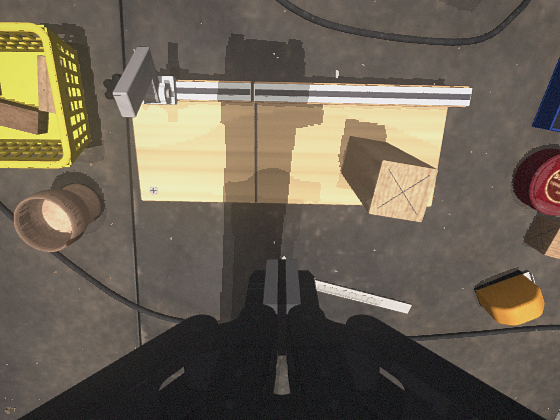

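The wrist view shows the board's front corners at (140,201) and (434,207), as predicted. The blank's top quad is at (377,158), (436,168), (423,221), (370,213), with the stop arm thrown back at about (135,80).

```bash
cat >> h.py <<'E'
def inv(w):
    p=np.load('board.npy');c,s=np.cos(p[2]),np.sin(p[2]);a,b=w[0]-p[0],w[1]-p[1]
    return np.array([c*a+s*b,-s*a+c*b,w[2]])
E
python3 - <<'E'
from h import *
np.set_printoptions(precision=1,suppress=True)
d=arm.read_camera('wrist')
for n,px,z in [('piv',(153.6,92.5),87),('tip',(118.7,92.5),165),('face',(140.7,88.5),140),('c1',(377,158),168),('c2',(436,168),168),('c3',(423,221),168),('c4',(370,213),168),('plateTop-left',(117,95),165),('plate right',(140,115),150),('plate back',(148,47),115),
 ('cornerF+',(140,201),18),('cornerF-',(434,207),18),('trackend',(470,105),60)]:
    print(n,inv(at_z(d,px,z)))
print(inv(arm.state()['ee_pos']))
E
```

```text
piv [ 63.7 126.9  87. ]
tip [ 65.  127.2 165. ]
face [ 67.8 119.2 140. ]
c1 [ 14.3 -77.8 168. ]
c2 [   6.  -127.3  168. ]
c3 [ -40.9 -122.6  168. ]
c4 [-33.6 -76.  168. ]
plateTop-left [ 63.1 128.8 165. ]
plate right [ 46.8 118.6 150. ]
plate back [102.3 117.8 115. ]
cornerF+ [-71.7 183.8  18. ]
cornerF- [ -79.4 -199.2   18. ]
trackend [  50.9 -202.4   60. ]
[-13.8   1.3 330.3]
```

Run:
```python
import cv2
i=cv2.imread('pics/w1.png')[40:235,95:485]; cv2.imwrite('pics/w1c.png',cv2.resize(i,None,fx=2,fy=2,interpolation=2))
```

```text
(no output)
```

View pics/w1c.png

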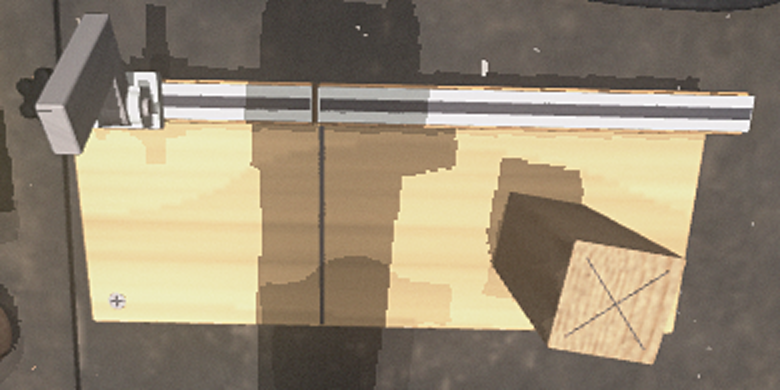

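Run:
```python
from h import *
np.set_printoptions(precision=1,suppress=True)
D={c:arm.read_camera(c) for c in('scene','top','wrist')}
k=2.66; S=lambda x,y:(100+x/k,120+y/k); T=lambda x,y:(140+x/k,150+y/k); W=lambda x,y:(95+x/2,40+y/2)
O=[('scene',S(558,263),(-75,-190,18)),('scene',S(384,479),(-75,190,18)),('top',T(485,194),(-75,-190,18)),('top',T(224,304),(-75,190,18)),
('top',T(327,263),(-75,40,18)),('scene',S(461,382),(-75,40,18)),
('wrist',W(94,321),(-75,190,18)),('wrist',W(672,333),(-75,-190,18)),('wrist',W(322,325),(-75,40,18)),('wrist',W(322,127),(53,40,60)),('wrist',W(751,133),(53,-190,66)),('wrist',W(755,95),(75,-190,66))]
w={'scene':1.5,'top':2.,'wrist':1}
f=lambda p:np.concatenate([(proj(D[c],bpt(p,X))-px)*w[c] for c,px,X in O])
r=least_squares(f,[524,-38,0.1],loss='soft_l1'); p=r.x; np.save('board.npy',p)
print(p[:2],'yaw %.3f'%p[2]); print(f(p).reshape(-1,2))
d=D['wrist']
for n,px,z in [('piv',(153.6,92.5),87),('tip',(118.7,92.5),165),('face',(140.7,88.5),140),('c1',W(575,240),168),('c2',W(684,258),168),('c3',W(652,364),168),('c4',W(548,347),168),('endL',W(38,108),165),('endR',W(79,153),150)]:
    print(n,inv(at_z(d,px,z)))
print(inv(tri([(D['scene'],(209.9,228.3)),(d,(118.7,92.5))])),inv(tri([(D['scene'],(213.3,232.6)),(d,(140.7,88.5))])))
print(inv(arm.state()['ee_pos']))
```

```text
[529.9 -51.7] yaw 0.050
[[ 2.1 -2. ]
 [-0.7 -3. ]
 [ 3.   1.2]
 [ 1.   0.1]
 [ 3.4 -1.9]
 [ 0.6 -1.8]
 [-2.3  0.3]
 [ 0.4  0.2]
 [-0.8  0.6]
 [-3.8 -1.4]
 [-1.8  0.7]
 [ 0.3 -2.2]]
piv [ 61.2 135.5  87. ]
tip [ 62.5 135.8 165. ]
face [ 65.4 127.8 140. ]
c1 [ 14.4 -74.9 168. ]
c2 [   7.8 -120.8  168. ]
c3 [ -39.3 -114.6  168. ]
c4 [-32.4 -68.6 168. ]
endL [ 61.3 139.6 165. ]
endR [ 43.2 131.6 150. ]
[ 62.9 138.2 160.4] [ 64.3 128.3 136.5]
[-13.8   8.2 330.3]
```

Emit:
move_arm(
  motion=[
    [[0, 35, -32, 0, 0.03], [0, 70, -64, 0, 0.03], [0, 105, -96, 0, 0.03], [0, 135, -124, 0, 0.03], [0, 135, -124, 40, 0.03], [0, 135, -124, 80, 0.03], [0, 135, -124, 120, 0.03], [0, 135, -124, 150, 0.03], [0, 135, -124, 176, 0.03], [0, 135, -124, 176, 0.03]],
  ],
)

```text
clock: 5.2
ee_pos: [639.0, 88.4, 149.8]
tcp_rot: [0.0, 1.0, 0.021, -0.004]
ft_force: [-0.3, -0.5, 0.5]
opening: -0.1
finger_force: 0.0
```

Run:
```python
from h import *
np.set_printoptions(precision=3,suppress=True)
s=arm.state();print(inv(s['ee_pos']),s['tcp_rot'],s['ft_force'],2*np.arctan2(s['tcp_rot'][2],s['tcp_rot'][1]))
```

```text
[115.928 134.491 149.839] [ 0.     1.     0.021 -0.004] [-0.285 -0.478  0.522] 0.04162964580651889
```

Emit:
move_arm(
  motion=[
    [[0, -10, 0, 0, 0], [0, -20, 0, 0, 0], [0, -30, 0, 0, 0], [0, -40, 0, 0, 0], [0, -50, 0, 0, 0], [0, -60, 0, 0, 0], [0, -70, 0, 0, 0], [0, -80, 0, 0, 0], [0, -90, 0, 0, 0], [0, -98, 0, 0, 0], [0, -98, 0, 0, 0]],
  ],
)

```text
clock: 6.3
ee_pos: [542.4, 85.3, 154.1]
tcp_rot: [0.0, 1.0, 0.021, -0.0]
ft_force: [-0.1, 0.6, 0.8]
opening: 0.3
finger_force: 0.0
```

Run:
```python
from h import *
np.set_printoptions(precision=2,suppress=True)
s=arm.state();print(inv(s['ee_pos']),s['ft_force'])
d=shot('scene','s2')
i=cv2.imread('pics/s2.png')[160:320,150:380]; cv2.imwrite('pics/s2c.png',cv2.resize(i,None,fx=2,fy=2))
```

```text
[ 19.26 136.24 154.08] [-0.08  0.64  0.81]
```

View pics/s2c.png

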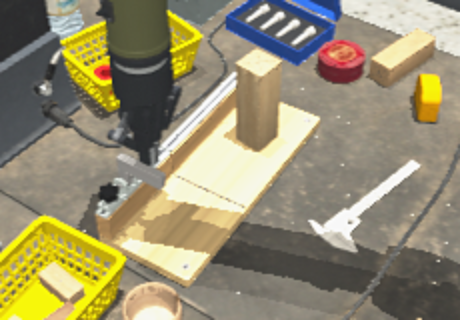

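The stop arm is swinging forward and down (at about (140,170) in the crop), and the blank is untouched. I'll lift away and go to the blank's -y side.

Emit:
move_arm(
  motion=[
    [[0, 0, 0, -50, 0], [0, 0, 0, -100, 0], [0, 0, 30, -140, 0], [0, -6, 75, -140, 0.03], [0, -12, 122, -140, 0.06], [0, -18, 170, -140, 0.1], [0, -24, 218, -140, 0.12], [0, -36, 262, -140, 0.127], [0, -36, 290, -140, 0.127], [0, -36, 290, -140, 0.127]],
  ],
)

```text
clock: 7.35
ee_pos: [518.7, -212.2, 293.4]
tcp_rot: [0.001, 0.999, -0.047, -0.0]
ft_force: [1.3, -0.4, -1.0]
opening: 0.1
finger_force: 0.0
```

Run:
```python
from h import *
np.set_printoptions(precision=3,suppress=True)
s=arm.state();print(inv(s['ee_pos']),2*np.arctan2(s['tcp_rot'][2],s['tcp_rot'][1])-.05)
D={'wrist':shot('wrist','w3'),'scene':shot('scene','s3')}
i=cv2.imread('pics/s3.png')[160:320,150:380]; cv2.imwrite('pics/s3c.png',np.hstack([cv2.resize(i,None,fx=1.72,fy=1.72),cv2.resize(cv2.imread('pics/w3.png')[:385],None,fx=.715,fy=.715)]))
for n in ['stop_face','leg_tip','stop_pivot','blank_end_a']:
  for c in D:
    for k in arm.place_of(c,n)[:1]: print(n,c,np.array(k['pixel']),k['conf'],{'stop_face':50,'leg_tip':22,'stop_pivot':87,'blank_end_a':168}[n],inv(at_z(D[c],k['pixel'],{'stop_face':50,'leg_tip':22,'stop_pivot':87,'blank_end_a':168}[n])))
```

```text
[ -19.188 -159.785  293.437] -0.1442299099182911
stop_face scene [227.4 266.3] 0.75 50 [  9.842 145.13   50.   ]
leg_tip wrist [ 13.3 167.4] 0.67 22 [ 20.313 142.231  22.   ]
leg_tip scene [228.4 273.6] 0.62 22 [  7.789 146.13   22.   ]
stop_pivot scene [212.4 250.7] 0.84 87 [ 56.527 146.824  87.   ]
blank_end_a wrist [184.2 207.9] 0.55 168 [-11.247 -88.337 168.   ]
blank_end_a scene [279.1 229.8] 0.81 168 [-97.713  52.85  168.   ]
```

View pics/s3c.png

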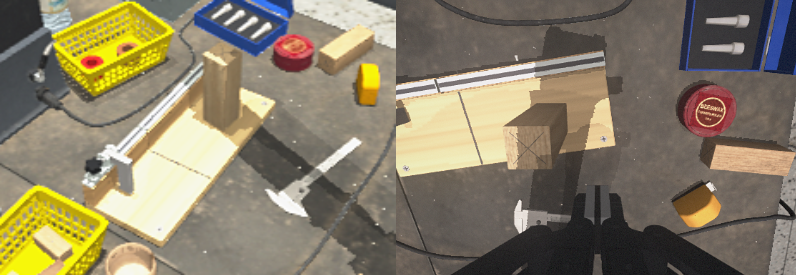

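The stop arm is down and the blank still stands (wrist view px ~(530,148)). I'll lower beside it and tip it.

Emit:
move_arm(
  motion=[
    [[0, 0, 0, 40, 0], [0, 0, 0, 80, 0], [0, 0, 0, 115, 0], [0, 0, 0, 130, 0], [0, 0, 0, 130, 0], [0, 0, -8, 130, 0], [0, 0, -14, 130, 0], [0, 0, -20, 130, 0], [0, 0, -25, 130, 0], [0, 0, -30, 130, 0], [0, 0, -35, 130, 0], [0, 0, -40, 130, 0]],
  ],
)

```text
clock: 9.05
ee_pos: [523.3, -165.8, 164.4]
tcp_rot: [0.0, 0.999, -0.043, 0.0]
ft_force: [0.1, -0.2, 0.1]
opening: 0.0
finger_force: 0.2
```

Emit:
move_arm(
  motion=[
    [[0, 0, -6, 0, 0], [0, 0, -12, 0, 0], [0, 0, -18, 0, 0], [0, 0, -24, 0, 0], [0, 0, -30, 0, 0], [0, 0, -36, 0, 0], [0, 0, -42, 0, 0], [0, 0, -48, 0, 0], [0, 0, -54, 0, 0], [0, 0, -60, 0, 0], [0, 0, -60, 0, 0], [0, 0, -60, 0, 0]],
  ],
)

```text
clock: 10.25
ee_pos: [528.4, -106.2, 164.3]
tcp_rot: [0.0, 0.999, -0.042, 0.0]
ft_force: [0.3, -0.4, -0.4]
opening: -0.3
finger_force: 0.0
```

Run:
```python
from h import *
np.set_printoptions(precision=3,suppress=True)
s=arm.state();print(inv(s['ee_pos']),2*np.arctan2(s['tcp_rot'][2],s['tcp_rot'][1])-.05,s['ft_force'])
D={'wrist':shot('wrist','w4'),'scene':shot('scene','s4')}
i=cv2.imread('pics/s4.png')[160:320,150:380]; cv2.imwrite('pics/s4c.png',np.hstack([cv2.resize(i,None,fx=1.72,fy=1.72),cv2.resize(cv2.imread('pics/w4.png')[:385],None,fx=.715,fy=.715)]))
```

```text
[ -4.28  -54.333 164.31 ] -0.13487842996229912 [ 0.255 -0.351 -0.416]
```

View pics/s4c.png

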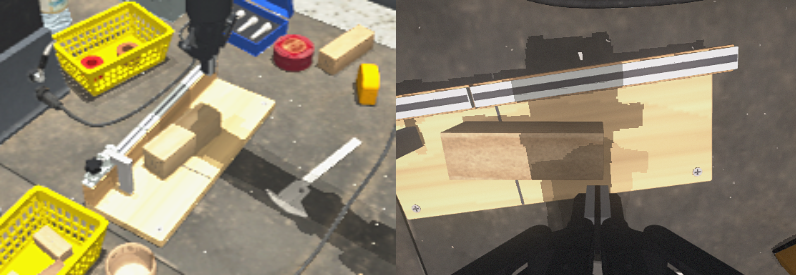

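The blank now lies on its side. Its top face in the wrist half of the picture is (443,133), (604,137), (603,186), (446,180), a bit off the fence and short of the stop.

Run:
```python
from h import *
np.set_printoptions(precision=3,suppress=True)
d=arm.read_camera('wrist')
C=[inv(at_z(d,((x-396)/.715,y/.715),66)) for x,y in [(443,133),(604,137),(603,186),(446,180)]]
for c in C: print(c)
print(np.mean(C,0), np.arctan2(*(C[0]-C[1])[:2]))
r=arm.masks_of('wrist','blank'); m=r[0]['mask']; print(r[0]['conf'],cv2.minAreaRect(np.argwhere(m)[:,::-1].astype(np.float32)))
```

```text
[36.42  80.782 66.   ]
[ 12.923 -63.961  66.   ]
[-36.525 -56.696  66.   ]
[-9.562 93.453 66.   ]
[ 0.814 13.394 66.   ] 0.16092856040884396Traceback (most recent call last):
  File "<stdin>", line 7, in <module>
IndexError: list index out of range
```

Emit:
move_arm(
  motion=[
    [[50, -30, -25, 0, -0.06], [50, -60, -50, 0, -0.12], [50, -70, -58, 0, -0.135], [50, -70, -58, 30, -0.135], [50, -70, -58, 65, -0.135], [50, -70, -58, 95, -0.135], [50, -70, -58, 113, -0.135], [50, -70, -58, 113, -0.135]],
  ],
)

```text
clock: 11.25
ee_pos: [461.6, -42.6, 49.0]
tcp_rot: [-0.001, 1.0, 0.025, -0.002]
ft_force: [-0.6, -0.3, 0.1]
opening: 42.8
finger_force: 0.0
```

Run:
```python
from h import *
np.set_printoptions(precision=3,suppress=True)
s=arm.state();print(inv(s['ee_pos']),2*np.arctan2(s['tcp_rot'][2],s['tcp_rot'][1])-.05,s['ft_force'],s['opening'])
```

```text
[-67.827  12.486  49.033] -0.0007508443304469967 [-0.579 -0.326  0.125] 42.84976736759371
```

Emit:
move_arm(
  motion=[
    [[50, 7, 0, 0, 0], [50, 14, 0, 0, 0], [50, 20, 0, 0, 0], [50, 25, 0, 0, 0], [50, 30, 0, 0, 0], [50, 35, 0, 0, 0], [50, 40, 0, 0, 0], [50, 45, 0, 0, 0], [50, 49, 0, 0, 0], [50, 53, 0, 0, 0], [50, 56, 0, 0, 0]],
  ],
)

```text
clock: 12.35
ee_pos: [519.7, -39.4, 51.2]
tcp_rot: [-0.0, 1.0, 0.025, -0.0]
ft_force: [-3.3, 0.0, 1.3]
opening: 42.5
finger_force: 1.6
```

Emit:
move_arm(
  motion=[
    [[50, 2, 0, 0, 0], [50, 3, 0, 0, 0]],
  ],
)

```text
clock: 12.55
ee_pos: [522.2, -39.3, 51.1]
tcp_rot: [-0.0, 1.0, 0.025, -0.0]
ft_force: [-5.9, -0.9, 3.6]
opening: 42.3
finger_force: 2.4
```

Emit:
move_arm(
  motion=[
    [[50, 1, 0, 0, 0], [50, 2, 0, 0, 0]],
  ],
)

```text
clock: 12.75
ee_pos: [522.4, -39.3, 51.1]
tcp_rot: [0.0, 1.0, 0.025, -0.002]
ft_force: [-11.4, -0.2, 9.1]
opening: 42.9
finger_force: 5.5
```

The blank is flush against the fence (contact force rose to 11 N). I'll back off and go round to its -y end.

Emit:
move_arm(
  motion=[
    [[50, -8, 0, 0, 0], [50, -30, 0, 0, 0], [0, -35, 20, -45, 0], [0, -25, 60, -85, 0], [0, 0, 100, -85, 0], [0, 34, 122, -85, 0], [0, 34, 122, -85, 0], [0, 34, 122, -85, 0]],
  ],
)

```text
clock: 13.55
ee_pos: [564.9, -159.5, 135.7]
tcp_rot: [-0.001, 1.0, 0.025, 0.0]
ft_force: [-0.4, 0.9, 0.6]
opening: 0.2
finger_force: 0.0
```

Run:
```python
from h import *
np.set_printoptions(precision=3,suppress=True)
s=arm.state();print(inv(s['ee_pos']),2*np.arctan2(s['tcp_rot'][2],s['tcp_rot'][1])-.05,s['ft_force'])
d=shot('wrist','w5');print('pred end',proj(d,bpt(np.load('board.npy'),(5,-62,66))))
cv2.imwrite('pics/w5c.png',cv2.imread('pics/w5.png'))
```

```text
[  29.605 -109.423  135.668] -0.000930056280367117 [-0.358  0.902  0.633]
pred end [203.677 271.571]
```

View pics/w5c.png

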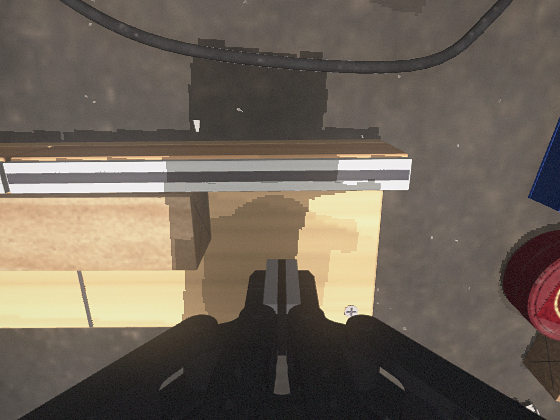

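The blank lies along the fence with its -y end at px (197,270), about y = -58, and the fingers are clear of it. I'll lower and push towards the stop.

Emit:
move_arm(
  motion=[
    [[0, -2, 0, 40, 0], [0, -2, 0, 75, 0], [0, -2, 0, 85, 0], [0, -2, 0, 85, 0], [0, -2, -10, 85, 0], [0, -2, -20, 85, 0], [0, -2, -28, 85, 0], [0, -2, -34, 85, 0], [0, -2, -39, 85, 0], [0, -2, -44, 85, 0], [0, -2, -49, 85, 0], [0, -2, -54, 85, 0]],
  ],
)

```text
clock: 14.8
ee_pos: [560.3, -107.0, 51.9]
tcp_rot: [0.001, 1.0, 0.024, 0.001]
ft_force: [0.1, -4.8, 3.3]
opening: -0.3
finger_force: 2.1
```

Emit:
move_arm(
  motion=[
    [[0, 0, -4, 0, 0], [0, 0, -8, 0, 0], [0, 0, -11, 0, 0], [0, 0, -13, 0, 0]],
  ],
)

```text
clock: 15.2
ee_pos: [559.2, -92.6, 51.4]
tcp_rot: [0.0, 1.0, 0.025, 0.0]
ft_force: [0.5, -5.2, 5.0]
opening: -0.0
finger_force: 2.4
```

Emit:
move_arm(
  motion=[
    [[0, 0, -2, 0, 0], [0, 0, -3, 0, 0]],
  ],
)

```text
clock: 15.4
ee_pos: [559.0, -89.8, 51.3]
tcp_rot: [0.0, 1.0, 0.025, 0.0]
ft_force: [0.1, -4.7, 4.7]
opening: 0.1
finger_force: 2.4
```

Emit:
move_arm(
  motion=[
    [[0, 0, -2, 0, 0], [0, 0, -3, 0, 0]],
  ],
)

```text
clock: 15.6
ee_pos: [558.8, -86.7, 51.3]
tcp_rot: [0.0, 1.0, 0.025, -0.0]
ft_force: [0.2, -5.4, 4.4]
opening: -0.0
finger_force: 2.5
```

Emit:
move_arm(
  motion=[
    [[0, 0, -1, 0, 0], [0, 0, -2, 0, 0]],
  ],
)

```text
clock: 15.8
ee_pos: [558.7, -84.8, 51.3]
tcp_rot: [0.0, 1.0, 0.025, -0.0]
ft_force: [0.0, -4.7, 4.9]
opening: -0.1
finger_force: 2.3
```

Emit:
move_arm(
  motion=[
    [[0, 0, -1, 0, 0], [0, 0, -2, 0, 0]],
  ],
)

```text
clock: 16.0
ee_pos: [558.6, -82.7, 51.3]
tcp_rot: [0.0, 1.0, 0.025, -0.0]
ft_force: [0.3, -5.2, 3.8]
opening: 0.0
finger_force: 2.3
```

Emit:
move_arm(
  motion=[
    [[0, 0, -1, 0, 0], [0, 0, -2, 0, 0], [0, 0, -3, 0, 0]],
  ],
)

```text
clock: 16.3
ee_pos: [558.5, -79.7, 51.3]
tcp_rot: [0.0, 1.0, 0.025, -0.0]
ft_force: [0.0, -5.7, 3.6]
opening: 0.1
finger_force: 2.3
```

Emit:
move_arm(
  motion=[
    [[0, 0, -1, 0, 0], [0, 0, -2, 0, 0]],
  ],
)

```text
clock: 16.5
ee_pos: [558.4, -77.7, 51.3]
tcp_rot: [0.0, 1.0, 0.025, -0.0]
ft_force: [-0.2, -4.8, 3.6]
opening: -0.3
finger_force: 2.3
```

Emit:
move_arm(
  motion=[
    [[0, 0, -1, 0, 0], [0, 0, -2, 0, 0]],
  ],
)

```text
clock: 16.7
ee_pos: [558.3, -76.2, 51.3]
tcp_rot: [0.0, 1.0, 0.025, -0.0]
ft_force: [-0.1, -7.4, 3.8]
opening: 0.1
finger_force: 3.4
```

Emit:
move_arm(
  motion=[
    [[0, 0, -1, 0, 0], [0, 0, -2, 0, 0]],
  ],
)

```text
clock: 16.9
ee_pos: [558.3, -76.1, 51.4]
tcp_rot: [0.002, 1.0, 0.024, 0.0]
ft_force: [0.3, -9.8, 3.3]
opening: 0.0
finger_force: 5.1
```

Run:
```python
from h import *
s=arm.state();print(inv(s['ee_pos']),s['ft_force'])
i=shot('scene','s6')['pixels'][:,:,::-1][190:300,180:330]
cv2.imwrite('pics/s6c.png',cv2.resize(i,None,fx=5,fy=5,interpolation=2))
```

```text
[ 27.08618026 -25.81896015  51.35073246] [ 0.28125455 -9.83628308  3.33492599]
```

View pics/s6c.png

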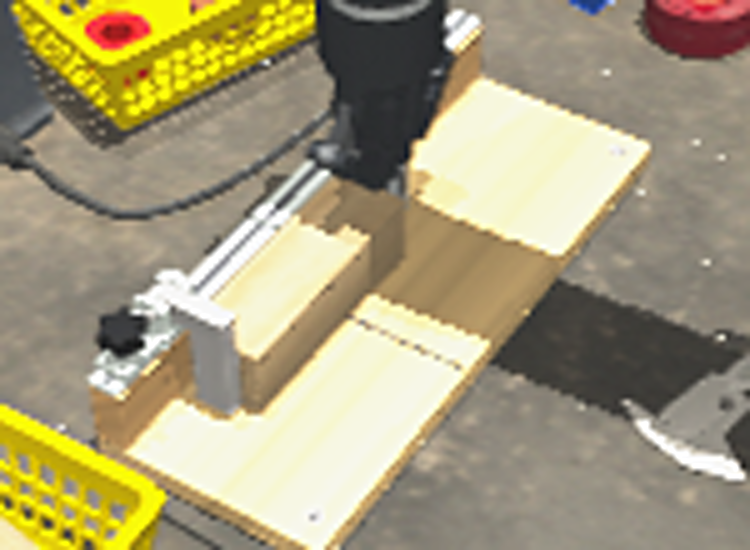

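The blank's end meets the stop leg (crop px about (240,370)) and the force rose with no further travel. I'll back off and press it once more against the fence.

Emit:
move_arm(
  motion=[
    [[0, 0, 6, 0, 0], [0, 0, 25, 0, 0], [0, 0, 28, -40, 0], [50, -10, 20, -85, 0], [50, -45, -10, -85, 0], [50, -70, -45, -85, 0], [50, -72, -83, -85, 0], [50, -72, -83, -50, 0], [50, -72, -83, -10, 0], [50, -72, -83, 0, 0], [50, -72, -83, 0, 0]],
  ],
)

```text
clock: 18.05
ee_pos: [480.0, 6.8, 49.6]
tcp_rot: [-0.001, 1.0, 0.026, -0.003]
ft_force: [-1.0, 0.6, -0.3]
opening: 43.1
finger_force: 0.0
```

Emit:
move_arm(
  motion=[
    [[50, 8, 0, 0, 0], [50, 16, 0, 0, 0], [50, 22, 0, 0, 0], [50, 27, 0, 0, 0], [50, 30, 0, 0, 0], [50, 32, 0, 0, 0]],
  ],
)

```text
clock: 18.65
ee_pos: [514.5, 7.2, 51.4]
tcp_rot: [-0.0, 1.0, 0.025, 0.0]
ft_force: [-0.7, 0.1, 0.3]
opening: 42.7
finger_force: 0.0
```

Emit:
move_arm(
  motion=[
    [[50, 1, 0, 0, 0], [50, 2, 0, 0, 0], [50, 3, 0, 0, 0]],
  ],
)

```text
clock: 18.95
ee_pos: [516.9, 7.3, 51.2]
tcp_rot: [0.0, 1.0, 0.025, -0.0]
ft_force: [0.7, -0.9, 0.0]
opening: 42.4
finger_force: 0.0
```

Emit:
move_arm(
  motion=[
    [[50, 1, 0, 0, 0], [50, 2, 0, 0, 0], [50, 3, 0, 0, 0]],
  ],
)

```text
clock: 19.25
ee_pos: [519.6, 7.4, 51.2]
tcp_rot: [0.0, 1.0, 0.025, -0.001]
ft_force: [-3.4, -0.3, 1.3]
opening: 42.5
finger_force: 1.6
```

Emit:
move_arm(
  motion=[
    [[50, 1, 0, 0, 0], [50, 2, 0, 0, 0]],
  ],
)

```text
clock: 19.45
ee_pos: [519.8, 7.4, 50.9]
tcp_rot: [0.0, 1.0, 0.025, -0.003]
ft_force: [-9.2, -0.7, 7.3]
opening: 42.5
finger_force: 4.5
```

Emit:
move_arm(
  motion=[
    [[50, -6, 0, 0, 0], [50, -30, 0, 0, 0], [0, -32, 0, -45, 0], [0, -25, 35, -85, 0], [0, 5, 75, -85, 0], [0, 30, 108, -85, 0], [0, 35, 113, -85, 0], [0, 35, 113, -45, 0], [0, 35, 113, -5, 0], [0, 35, 113, 0, 0], [0, 35, 113, 0, 0]],
  ],
)

```text
clock: 20.55
ee_pos: [561.8, -102.8, 50.6]
tcp_rot: [-0.001, 1.0, 0.025, -0.001]
ft_force: [0.2, -0.0, 1.1]
opening: -0.1
finger_force: 0.0
```

Emit:
move_arm(
  motion=[
    [[0, 0, -7, 0, 0], [0, 0, -14, 0, 0], [0, 0, -20, 0, 0], [0, 0, -24, 0, 0], [0, 0, -26, 0, 0]],
  ],
)

```text
clock: 21.05
ee_pos: [561.7, -76.8, 51.9]
tcp_rot: [0.0, 1.0, 0.025, 0.0]
ft_force: [-0.1, 0.8, 0.4]
opening: -0.1
finger_force: 0.0
```

Emit:
move_arm(
  motion=[
    [[0, 0, -1, 0, 0], [0, 0, -2, 0, 0]],
  ],
)

```text
clock: 21.25
ee_pos: [561.4, -76.3, 51.4]
tcp_rot: [0.001, 1.0, 0.025, 0.0]
ft_force: [-0.4, -3.2, 1.9]
opening: 0.1
finger_force: 1.0
```

Emit:
move_arm(
  motion=[
    [[0, 0, -1, 0, 0], [0, 0, -2, 0, 0]],
  ],
)

```text
clock: 21.45
ee_pos: [561.4, -76.0, 51.5]
tcp_rot: [0.001, 1.0, 0.024, 0.0]
ft_force: [0.1, -7.4, 1.4]
opening: 0.0
finger_force: 3.4
```

Emit:
move_arm(
  motion=[
    [[0, 0, 3, 0, 0], [0, 0, 20, 0, 0], [0, 0, 35, -30, 0], [0, 0, 40, -75, 0], [0, -20, 30, -120, 0], [0, -40, 0, -165, 0], [0, -60, -35, -205, 0], [0, -70, -70, -240, 0], [0, -70, -70, -240, 0]],
  ],
)

```text
clock: 22.35
ee_pos: [488.4, -3.3, 295.4]
tcp_rot: [0.001, 1.0, 0.027, 0.003]
ft_force: [0.4, -0.5, 0.3]
opening: -0.3
finger_force: 0.0
```

Run:
```python
from h import *
np.set_printoptions(precision=2,suppress=True)
s=arm.state();print(inv(s['ee_pos']),s['ft_force'],s['clock'])
i=shot('wrist','w7')['pixels'][:,:,::-1]
cv2.imwrite('pics/w7c.png',cv2.resize(i[50:260,20:400],None,fx=2.1,fy=2.1,interpolation=2))
```

```text
[-39.06  50.36 295.42] [ 0.36 -0.48  0.31] 22.35
```

View pics/w7c.png

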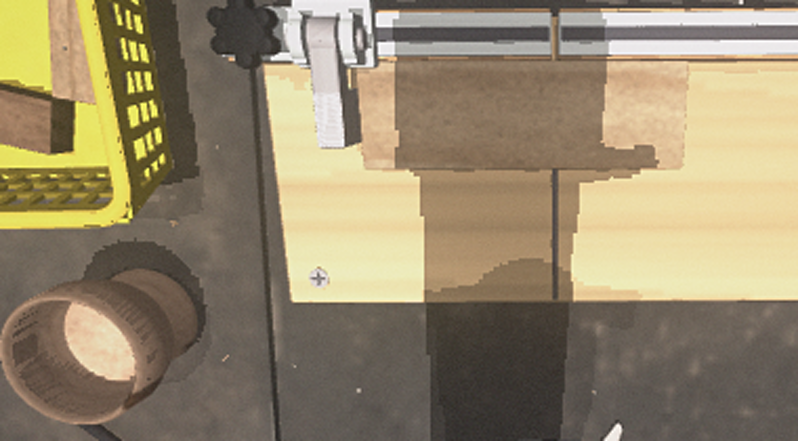

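Run:
```python
from h import *
np.set_printoptions(precision=1,suppress=True)
d=arm.read_camera('wrist'); f=lambda x,y:(20+x/2.1,50+y/2.1)
for q in [(363,168),(686,168),(688,63),(360,66),(358,145),(359,100)]: print(q,inv(at_z(d,f(*q),66)))
g=d['pixels'].mean(2)
for r in (95,105,112,117,122): print(r,g[r,178:202].astype(int))
s=arm.read_camera('scene')
for n in ['turned_cup','shop_brush','small_blank','pocket_tape']:
    m=arm.masks_of('scene',n)
    if m: print(n,inv(at_z(s,m[0]['pixel'],25)))
for n,z in (('stop_face',50),('blank_end_a',42),('blank_center',42)):
    for k in arm.place_of('wrist',n)[:2]: print(n,k['conf'],k['pixel'],inv(at_z(d,k['pixel'],z)))
```

```text
(363, 168) [  4.8 136.5  66. ]
(686, 168) [  5.6 -15.   66. ]
(688, 63) [ 52.  -12.9  66. ]
(360, 66) [ 49.9 134.6  66. ]
(358, 145) [ 15.3 138.1  66. ]
(359, 100) [ 35.3 136.1  66. ]
95 [228 225 233 233  76  82  86  85  87  89  86  84 132 178 169 172 178 178
 173 161 161 168 174 175]
105 [223 218 221 236 232  74  85  88  87  87  88  86  83 117 185 180 189 188
 187 188 191 189 186 185]
112 [229 233 225 227 232 138  83  88  87  86  92  89  84 106 189 184 184 187
 184 188 192 189 188 192]
117 [232 231 232 228 237 218  76  86  89  85  87  83  80  91 156 184 183 180
 178 178 181 181 185 184]
122 [216 211 214 213 212 213 214 214 212 212 213 211 213 196 165 183 183 179
 174 176 172 170 174 171]
turned_cup [-72.3 268.7  25. ]
shop_brush [206.9 308.7  25. ]
small_blank [-124.9 -395.3   25. ]
pocket_tape [-207.8 -312.    25. ]
stop_face 0.61 [196.0, 102.0] [ 30.7 135.3  50. ]
blank_end_a 0.82 [197.1, 105.6] [ 26.9 136.2  42. ]
blank_end_a 0.65 [340.5, 102.8] [ 30.5 -11.3  42. ]
blank_center 0.65 [196.9, 102.0] [ 30.4 136.2  42. ]
blank_center 0.57 [269.9, 102.2] [30.6 61.2 42. ]
```

```bash
python3 -c "
from station import arm
print(arm.finish_job())"
```

```text
the job is handed in; nothing more can be done
None
```

The job is handed in, with no verdict returned. In the last images the stop arm is down and the blank lies flush along the fence with its end against the stop; the blank was only pushed, and the bystanders show no sign of having been moved.

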